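# Lock a gauge-arm shaft with a ring linchpin

## Robot

A 6-joint arm with a two-finger parallel gripper is mounted at the origin on the work surface. World frame = base frame: x ahead of the robot, y to its left, z up, the work surface at z = 0. Lengths are in m, angles in rad, forces in N, time in s.
With the tool pointing down it reaches from about 0.15 to 0.775 m from the base axis. Payload 6.1 kg.
Tool frame: the origin (TCP) lies between the finger pads; the fingertips stand 8 mm ahead of it and the grasp point (between the pads) lies 11 mm behind it; z points along the fingers, y is the line along which they close (so a half turn about z gives the same grasp; the last joint's range is limited). The gripper opens to 85 mm and grips with 20 to 120 N. Pads are 22 mm wide; open, the fingers measure 114 mm over their backs; the gripper's body (76 mm by 85 mm) begins 54 mm behind the grasp point. The pads swing forward as they close: fully open they stand 13 mm farther back than shut.
Start: joints at [-1.204, 0.126, -0.04, 1.405, 0, 1.571], TCP at [0.188, -0.49, 0.239] pointing down, gripper open.
Joint ranges: [-2.72, 2.72], [-0.95, 1.95], [-1.27, 1.35], [-1.78, 2.02], [-1.46, 1.47], [-3.14, 3.14]. Speed limits (rad/s): [2.39, 2.39, 3.01, 3.14, 3.14, 3.14].

## Interface

Orientations are given as a rotation vector (axis times angle).
In Python, from bench import ctrl, imaging, spotter gives the robot as it stands. The module is installed in compiled form; this text tells all that it offers.
- The arm moves only by the tool jog_arm, never from a script. Its argument "plan" is a list of rows, each a list of 3 entries, a list of its own where there are three numbers: the shift along the tool's x, y, z in parts of the range, where 1.0 means 60 cm, then the turn about the tool's z in parts of the range, where 1.0 means pi/2 rad, then the finger opening in cm, from 0 to 8.54. A call has 1 to 12 rows; each row is the pose to reach, as a shift and turn from the pose commanded when the call began, along the tool's axes at that moment; what a row does not reach only later rows make up. A row lasts 1/8 s, in which the tool goes at most 62.5 mm and 10.7 degrees, less where a joint would pass 70% of its speed; a pose out of reach is approached as far as the arm can. A call with a gripper value outside its range is refused whole. The fingers move at their own pace and stop on an object; "force" is the grip in N (left out, the last holds). Time passes only in rows, so rows that repeat a pose let the fingers close. It gives the time, the measured TCP pose, the force, the opening and the grip force at its end, in the units of the state.
- ctrl.state(): the state, without advancing time (a new reading comes with each control period).
- imaging.read_camera(name): name is "scene" or "top" or "wrist"; returns the picture (480x640x3 uint8, red, green, blue); there is no depth.
- imaging.camera_model(name): a dict with "fx", "fy", "cx", "cy" (pixels), "camera_from_world" (4x4, takes a point from world to camera coordinates); the wrist camera has in their place "tool_from_camera" (4x4, takes a point from camera to tool coordinates, whose origin is the TCP and whose axes are the flange's). Camera axes: x right, y up, looking along -z (the intrinsics and any distortion apply to the point x, -y, -z); pixel columns grow to the right and rows downward; lengths in m; the calibration is good to about 2 mm. The wrist camera is an equidistant fisheye: a pixel r from the principal point sees the ray r / f radians off the axis. A picture is of the moment at which its call begins: read the wrist's pose just before it. camera_model takes no time and is no camera call.
- ctrl.job_done(): hands the job in; it is judged then, once.
Trained networks look in the newest picture that a camera, given by its name, has taken for a name from the list of things; names that differ only in an ending like _2 or _b are one class to them, and where a whole thing is asked for, a point or a joint stands for the part that bears it (a point fixed in the world has none). Each returns a list of dicts, best first, with "confidence" (0 to 1); they miss things now and then, are a little off and sometimes report something else, mostly with a low value. They report only what shows in the picture. A call takes as long as a camera call. They do not tell look-alikes from the thing itself.
- spotter.masks_of(camera, thing): "mask" (480x640 bool, what is visible of it) and "at" ([column, row] in pixels, amid what is visible of it).
The state is a dict: "clock": time; "joints": joint angles; "joint_vel": joint speeds; "joint_torque": joint torques, N m; "position": TCP position; "eef_rot": TCP orientation; "force": force on the tool from outside, world axes, zero at the start; "wrist_torque": the same for the moment, N m; "grip_width": opening from 0.0 (shut) to 1.0 (fully open); "finger_force": force on a finger pad.
Only numpy, scipy, OpenCV 4.12 (cv2) and the standard library are available. Lean on these libraries where they do the work, as an engineer would, in place of code of your own. Each camera call takes 0.05 s, during which the arm holds its last target. There are 200 camera calls.

## Task

Take the linchpin out of its parking block and push it down through the cross hole near the free end of the checking fixture's square shaft, with its ring leaning back towards the fixture's hub, until its collar sits fully home; feel gently for the hole, as the shaft has end play, and never force it. Then swing the pin's wire ring up over the pin's head so that it drops past the shaft's free end and hangs down around the shaft, and let go. Leave the loose gauge block, cap and wrench where they are.

Things in the scene. Friction and masses are not known exactly. Their poses are not given: they have to be found in the camera images.
- fixture: Fixed checking fixture: aluminium base, blue pillar, steel hub with gauge arm, and a bright level square steel shaft, 26 x 26 mm, that sticks out of the hub along the fixture's +x (free end). Origin on the table straight below point hole_nominal; z up. Shaft top at z = 98 mm, underside 72 mm. Base 100 mm wide, 12 mm high, ends at x = -20 mm, so under the shaft's free end there is only the table.
- hole_nominal (a point): Centre of the cross hole's mouth on the shaft's top face (z = 98 mm) when the shaft is in mid end play; axes as fixture. The shaft may really stand up to 6 mm either way along x, stiffly held, and is not measured: the true hole has y = 0, x = -6 to +6 mm; find it by feel. Hole vertical, through, 11 mm across, about 1 mm chamfer, its centre 16 mm from the shaft's free end face.
- hub_face (a point): Middle of the top edge of the hub's face, 37 mm behind hole_nominal (fixture x = -37 mm), z = 103 mm; the hub is 46 mm wide and reaches back to the pillar (50 x 50 mm, x = -110 to -60 mm, top z = 102 mm). The gauge arm, top z = 99 mm, runs from the hub to y = +102 mm at x = -55 to -40 mm and ends over an aluminium nest 34 mm high.
- holder: Dark steel parking block, fixed, 50 x 50 x 52 mm high, with a vertical 11.6 mm hole through its middle in which the linchpin stands at the start. Origin at the centre of its underside.
- linchpin: Steel linchpin, 120 to 180 g with ring, standing upright in the holder. Origin on its axis at the underside of its 22 mm round collar; z up along it; the ring leans back to its -x. Collar z 0 to 4 mm, hinge block 14 x 30 mm z 4 to 14 mm, thumb tab above. Once home, the origin is at hole height (98 mm) and +x must point along the fixture's +x, so that the ring swings past the shaft's free end.
- tab_grip (a point): Grip point on the linchpin's flat thumb tab, 41 mm above its origin. The tab is 24 mm wide in x, 12 mm thick in y, from z = 14 to 50 mm. Grip across y; keep the fingertips above z = 20 mm to clear the leaning ring's arms (at y = +-20 mm).
- pin_tip (a point): Lower end of the linchpin's round shank, 42 mm below its origin. Shank 10 mm across with a chamfer of about 1 mm at the tip.
- ring (a joint): Angle of the ring on the linchpin; hinge axis is the pin's y, 9 mm above its origin. 0 (stop): leaning back, 30 degrees above level towards the pin's -x. Grows as the ring rises: 1.05 upright above the tab, 2.62 level towards +x, 4.19 hanging straight down beside the shank (stop 4.3). It turns almost freely: short of upright it falls back, past upright it drops by its own weight.
- ring_bow (a point): Middle of the ring's outer bow. The ring is a U of 5 mm steel wire, 45 mm wide overall, 25 g; the bow's middle lies 56 mm from the hinge axis (at the start 48 mm behind it and 28 mm above it) and passes 15 mm above the tab's top. Touch it from behind with the shut fingertips, then lift and push it along its arc about the hinge (under 1 N; a level push can jam).
- gauge_block: Bystander: loose bright steel block 60 x 30 x 22 mm. Origin at the centre of its underside.
- cap: Bystander: loose round black plastic cap, 42 mm across, 24 mm high. Origin at the centre of its underside.
- wrench: Bystander: loose steel wrench 150 mm long, lying flat. Origin at the middle of its underside.
There are look-alikes about, which are no part of the job. Of the things that look like the fixture, the middle-sized one is meant.

How it is judged:
By the outcome, as a careful person would: the job done as asked, in the order asked, and still so for the second after the job is handed in, with the robot touching nothing.
It also fails if it takes over 67 s, if anything falls off the work surface, if the arm or the gripper's body presses on something with over 40 N, if the wrist force passes 120 N, or if a joint passes its speed limit or range.

## Working session

There is one attempt and no reset: what is moved stays moved. The work goes in short steps, Python scripts to look and compute and a tool call to move; the robot and the scene stay as the last step left them, time stands still between calls to the robot, and variables do not carry over. Pictures are saved under pics/ and viewed, at most 10 in all, crops included, and the job is handed in when it is done.

Besides the shell and the picture viewer there is one more tool, called after "Request:" by a JSON object that holds its "op" and its "data". jog_arm: Moves the arm, as the interface text tells. Its arguments: {"type":"object","properties":{"plan":{"type":"array","items":{"type":"array"}},"force":{"type":"number"}},"required":["plan"]}

```bash
mkdir -p pics; cat > h.py <<'E'
import numpy as np, cv2
from bench import ctrl, imaging, spotter
from scipy.spatial.transform import Rotation as R
def shot(c,fn=None):
    im=imaging.read_camera(c)
    if fn: cv2.imwrite('pics/'+fn,im[:,:,::-1])
    return im
def proj(c,P):
    m=imaging.camera_model(c);T=np.array(m['camera_from_world'])
    p=np.atleast_2d(P)@T[:3,:3].T+T[:3,3]
    return np.c_[m['cx']+m['fx']*p[:,0]/-p[:,2], m['cy']+m['fy']*-p[:,1]/-p[:,2]]
def ray(c,px):
    m=imaging.camera_model(c);T=np.array(m['camera_from_world'])
    d=np.array([(px[0]-m['cx'])/m['fx'],-(px[1]-m['cy'])/m['fy'],-1])
    return -T[:3,:3].T@T[:3,3], T[:3,:3].T@d
def atz(c,px,z):
    o,d=ray(c,px); return o+d*(z-o[2])/d[2]
E
python3 - <<'E'
from h import *
for c in('scene','top'):
    shot(c,c+'0.png')
    print(c,{k:np.round(v,3).tolist() for k,v in imaging.camera_model(c).items()})
    for t in('fixture','holder','linchpin','gauge_block','cap','wrench'):
        for r in spotter.masks_of(c,t)[:4]:
            if r['confidence']>.2: print(c,t,round(r['confidence'],2),np.round(r['at']),r['mask'].sum())
print(ctrl.state()); print(imaging.camera_model('wrist'))
E
```

```text
scene {'fx': 438.459, 'fy': 438.459, 'cx': 325.999, 'cy': 239.054, 'camera_from_world': [[-0.017, 1.0, -0.008, 0.088], [-0.762, -0.008, 0.647, 0.278], [0.647, 0.017, 0.762, -1.252], [0.0, 0.0, 0.0, 1.0]]}
scene fixture 0.96 [401. 232.] 1771
scene fixture 0.79 [482. 282.] 4155
scene fixture 0.72 [485. 178.] 6354
scene fixture 0.55 [284. 282.] 298
scene holder 0.82 [289. 302.] 747
scene gauge_block 0.8 [190. 334.] 541
scene cap 0.6 [161. 287.] 364
scene wrench 0.59 [220. 258.] 552
top {'fx': 511.67, 'fy': 511.67, 'cx': 316.202, 'cy': 249.296, 'camera_from_world': [[0.021, -1.0, 0.014, -0.091], [0.996, 0.023, 0.081, -0.453], [-0.081, 0.013, 0.997, -1.015], [0.0, 0.0, 0.0, 1.0]]}
top fixture 0.86 [111. 375.] 9400
top fixture 0.8 [156. 226.] 4016
top fixture 0.65 [231. 294.] 2085
top holder 0.91 [348. 214.] 494
top holder 0.73 [346. 197.] 130
top linchpin 0.56 [352. 204.] 363
top gauge_block 0.88 [440. 178.] 531
top gauge_block 0.56 [352. 205.] 211
top cap 0.7 [484. 228.] 387
top wrench 0.91 [432. 265.] 729
{'clock': 0.7, 'joints': array([-1.20400181e+00,  1.25758385e-01, -3.95897080e-02,
[... 365 characters left out ...]
f_rot': array([3.08884642e+00, 5.72954020e-01, 8.87776826e-06]), 'force': array([ 0.36203399,  0.31025175, -0.05060361]), 'wrist_torque': array([0.00862605, 0.00693221, 0.02648142]), 'finger_force': 0.0, 'grip_width': 1.002295112159059}
{'fx': 371.64829954431775, 'fy': 371.64829954431775, 'cx': 325.533664932387, 'cy': 239.7672679234483, 'tool_from_camera': array([[-2.23506030e-04,  9.55521430e-01,  2.94921594e-01,
         7.58785352e-02],
       [ 9.99999945e-01,  1.41400977e-04,  2.99721538e-04,
         2.97268300e-04],
       [ 2.44688152e-04,  2.94921645e-01, -9.55521409e-01,
        -1.34880626e-01],
       [ 0.00000000e+00,  0.00000000e+00,  0.00000000e+00,
         1.00000000e+00]])}
```

View pics/scene0.png

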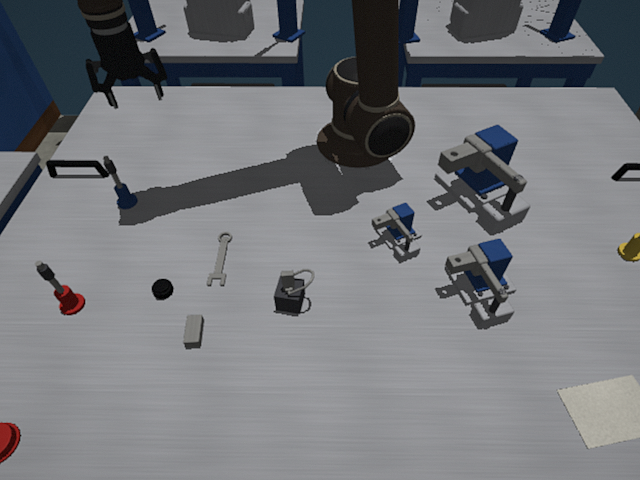

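View pics/top0.png

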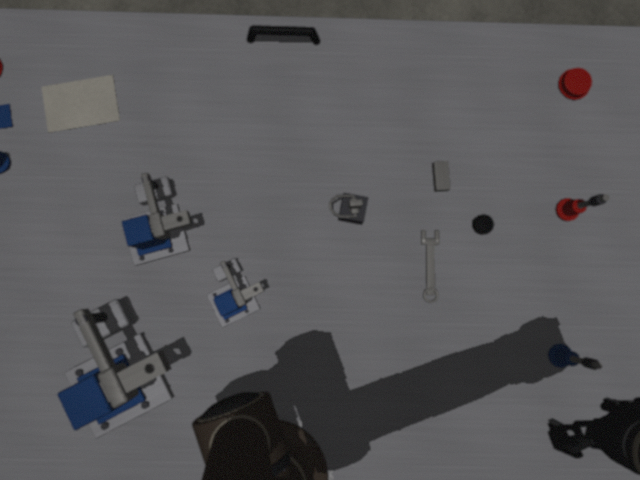

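The scene shows three fixture look-alikes: small (401,232), middle-sized (482,282) and large (485,178). In the top view they are at (231,294), (156,226) and (111,375). I choose the middle-sized one, top (156,226). The only holder with a pin is at scene (289,302) / top (350,207). Next is a close crop of both to check.

```bash
python3 - <<'E'
from h import *
t=cv2.imread('pics/top0.png');s=cv2.imread('pics/scene0.png')
z=lambda i,x,y,w,h:cv2.resize(i[y:y+h,x:x+w],(400,300),interpolation=cv2.INTER_CUBIC)
cv2.imwrite('pics/c1.png',np.vstack([np.hstack([z(t,115,165,100,75+25)[:, :],z(t,310,180,80,60)]),np.hstack([z(s,430,225,112,84+20)[:, :],z(s,255,255,80,60)])]))
for p in((350,207),(156,226),(187,218)): print(atz('top',p,.06))
E
```

```text
[ 0.53587265 -0.1443973   0.06      ]
[0.48968755 0.23152876 0.06      ]
[0.50672802 0.17229407 0.06      ]
```

View pics/c1.png

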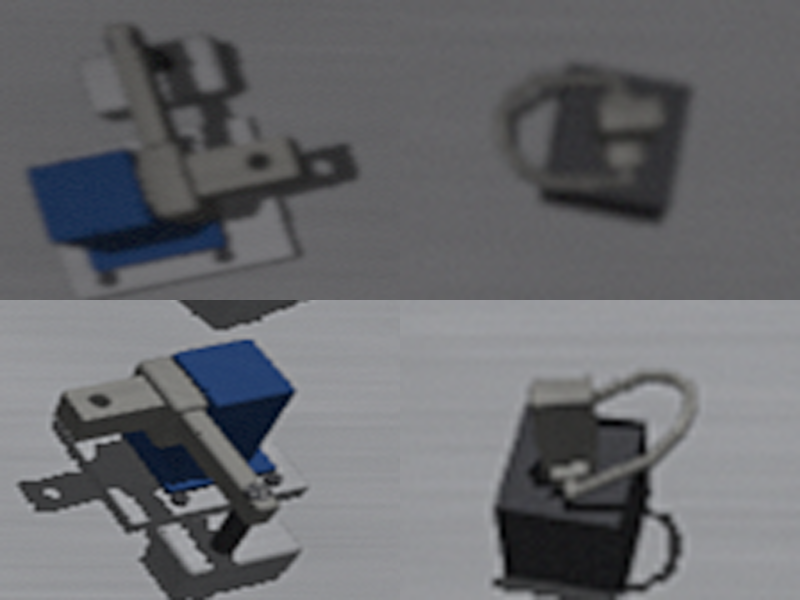

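The rows are not in the units I measure in: shifts go in shares of 60 cm and turns go in shares of pi/2 rad. I convert before sending: 53 cm / 60 = 0.8833, -51 cm / 60 = -0.85, -1.2 rad / 1.5708 = -0.7639.

Request:
{"op": "jog_arm", "data": {"plan": [[[0.8833,-0.85,0.025],-0.7639,8.5],[[0.8833,-0.85,0.025],-0.7639,8.5],[[0.8833,-0.85,0.025],-0.7639,8.5],[[0.8833,-0.85,0.025],-0.7639,8.5],[[0.8833,-0.85,0.025],-0.7639,8.5],[[0.8833,-0.85,0.025],-0.7639,8.5],[[0.8833,-0.85,0.025],-0.7639,8.5],[[0.8833,-0.85,0.025],-0.7639,8.5],[[0.8833,-0.85,0.025],-0.7639,8.5],[[0.8833,-0.85,0.025],-0.7639,8.5],[[0.8833,-0.85,0.025],-0.7639,8.5],[[0.8833,-0.85,0.025],-0.7639,8.5]]}}

```text
clock: 2.2
position: [0.5007, 0.1786, 0.2241]
eef_rot: [2.224, 2.219, 0.0]
force: [0.6, -0.3, -0.2]
grip_width: 0.994
finger_force: 0.0
```

```bash
cat >> h.py <<'E'
def wmodel(s):
    m=imaging.camera_model('wrist');T=np.eye(4);T[:3,:3]=R.from_rotvec(s['eef_rot']).as_matrix();T[:3,3]=s['position']
    return m,T@np.array(m['tool_from_camera'])
def wproj(m,W,P):
    p=(np.atleast_2d(P)-W[:3,3])@W[:3,:3]
    x,y,z=p[:,0],-p[:,1],-p[:,2]; r=np.hypot(x,y);th=np.arctan2(r,z);k=th/np.maximum(r,1e-9)
    return np.c_[m['cx']+m['fx']*k*x,m['cy']+m['fy']*k*y]
def watz(m,W,px,z):
    u=(px[0]-m['cx'])/m['fx'];v=(px[1]-m['cy'])/m['fy'];th=np.hypot(u,v);s=np.sin(th)/max(th,1e-9)
    d=W[:3,:3]@np.array([u*s,-v*s,-np.cos(th)]);o=W[:3,3];return o+d*(z-o[2])/d[2]
E
python3 - <<'E'
from h import *
s=ctrl.state();im=shot('wrist','w1.png');np.save('w1s.npy',np.r_[s['position'],s['eef_rot']])
E
```

```text
(no output)
```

View pics/w1.png

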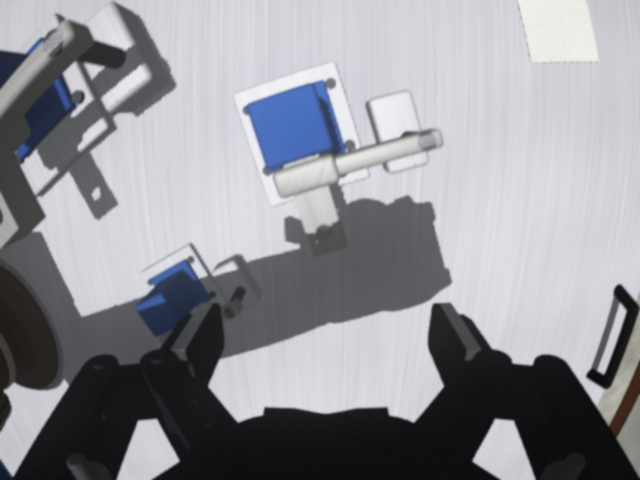

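In the tool's units: -32 cm / 60 = -0.5333, 3.5 cm / 60 = 0.0583.

Request:
{"op": "jog_arm", "data": {"plan": [[[-0.5333,0.0583,0.0167],0,8.5],[[-0.5333,0.0583,0.0167],0,8.5],[[-0.5333,0.0583,0.0167],0,8.5],[[-0.5333,0.0583,0.0167],0,8.5],[[-0.5333,0.0583,0.0167],0,8.5],[[-0.5333,0.0583,0.0167],0,8.5],[[-0.5333,0.0583,0.0167],0,8.5]]}}

```text
clock: 3.12
position: [0.5337, -0.1446, 0.2141]
eef_rot: [-2.227, -2.215, -0.0]
force: [0.3, 0.8, 0.9]
grip_width: 0.993
finger_force: 0.0
```

```bash
python3 - <<'E'
from h import *
s=ctrl.state();print(s['position'],s['eef_rot']);im=shot('wrist','w2.png');np.save('w2s.npy',np.r_[s['position'],s['eef_rot']])
E
```

```text
[ 0.53365512 -0.14459749  0.21407845] [-2.22728292e+00 -2.21463145e+00 -6.35590436e-05]
```

View pics/w2.png

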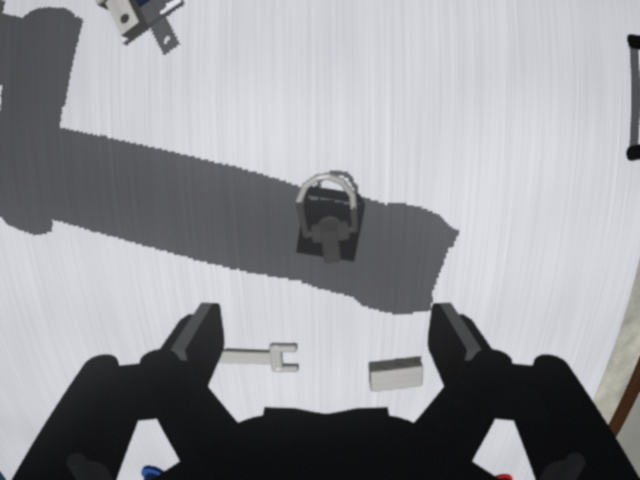

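w1 shows the chosen fixture: pillar (290,125), hub (310,175), hole about (323,235), free end pointing down the image (world −y). w2 shows the holder at (330,225), with the ring leaning up the image (world +y) and the tab at about (330,245). Next I fit both poses.

```bash
cat > fit.py <<'E'
from h import *
from scipy.optimize import minimize
def seg(*L): return np.concatenate([np.linspace(a,b,40) for a,b in L])
def rect(x0,x1,y0,y1,z): return [((x0,y0,z),(x1,y0,z)),((x1,y0,z),(x1,y1,z)),((x1,y1,z),(x0,y1,z)),((x0,y1,z),(x0,y0,z))]
FIX=seg(((-37,-13,98),(16,-13,98)),((-37,13,98),(16,13,98)),*rect(-110,-60,-25,25,102),((-37,-23,103),(-37,23,103)),((-60,-23,103),(-37,-23,103)),((-40,23,99),(-40,102,99)),((-55,23,99),(-55,102,99)),((-20,-50,12),(-20,50,12)),((-20,-50,12),(-100,-50,12)))/1000
HOL=seg(*rect(-25,25,-25,25,52))/1000
t=np.linspace(-np.pi/2,np.pi/2,40)
TAB=seg(*rect(-12,12,-6,6,102))/1000
def place(M,p): c,s=np.cos(p[2]),np.sin(p[2]); return M@np.array([[c,s,0],[-s,c,0],[0,0,1]])+[p[0],p[1],0]
def load(n):
    v=np.load(n+'s.npy'); m,W=wmodel(dict(position=v[:3],eef_rot=v[3:])); return cv2.imread(f'pics/{n}.png'),m,W
def fit(n,M,p0,sp):
    im,m,W=load(n); e=np.zeros(im.shape[:2],np.uint8)
    for c in cv2.split(im): e|=cv2.Canny(c,40,100)
    D=cv2.distanceTransform(255-e,cv2.DIST_L2,5)
    def cost(p):
        q=wproj(m,W,place(M,p)).astype(np.float32)
        d=cv2.remap(D,q[:,:1],q[:,1:],cv2.INTER_LINEAR); return np.mean(np.minimum(d,6)**2)
    best=None;rng=np.random.default_rng(0)
    for k in range(60):
        r=minimize(cost,p0+rng.uniform(-1,1,3)*sp,method='Nelder-Mead',options=dict(initial_simplex=None,xatol=1e-5,fatol=1e-4))
        if best is None or r.fun<best.fun: best=r
    return best.x,best.fun
def overlay(n,Ms,box):
    im,m,W=load(n);x,y,w,h=box;k=4
    c=cv2.resize(im[y:y+h,x:x+w],None,fx=k,fy=k,interpolation=cv2.INTER_CUBIC)
    for M,p,col in Ms:
        for u,v in wproj(m,W,place(M,p)): cv2.circle(c,(int((u-x+.5)*k),int((v-y+.5)*k)),0,col,-1)
    return c
E
python3 - <<'E'
from fit import *
im,m,W=load('w1');h0=watz(m,W,(323,236),.098);hub=watz(m,W,(310,175),.1)
d=h0-hub;pf,c=fit('w1',FIX,[h0[0],h0[1],np.arctan2(d[1],d[0])],[.008,.008,.12]);print('fix',pf,c)
im,m,W=load('w2');h1=watz(m,W,(331,224),.052)
ph,c=fit('w2',HOL,[h1[0],h1[1],-1.6],[.006,.006,.15]);print('hol',ph,c)
pt,c=fit('w2',TAB,ph,[.003,.003,.1]);print('tab',pt,c)
np.save('pf.npy',pf);np.save('ph.npy',ph)
BOW=np.array([[-.048,y,.089] for y in np.linspace(-.022,.022,9)])
a=overlay('w1',[(FIX,pf,(0,0,255))],(235,60,110,200))[:, :];b=overlay('w2',[(HOL,ph,(0,0,255)),(TAB,ph,(0,255,0)),(BOW,ph,(255,0,0))],(285,165,85,105))
a=cv2.resize(a,(330,600));b=cv2.resize(b,(460,568));b=cv2.copyMakeBorder(b,0,32,0,0,0)
cv2.imwrite('pics/c2.png',np.hstack([a,b]))
E
```

```text
fix [ 0.50160601  0.17579596 -1.27222235] 4.315087795257568
hol [ 0.53742975 -0.15204879 -1.75690499] 1.6515891551971436
tab [ 0.55547529 -0.12544223 -1.76609274] 3.119385242462158
```

View pics/c2.png

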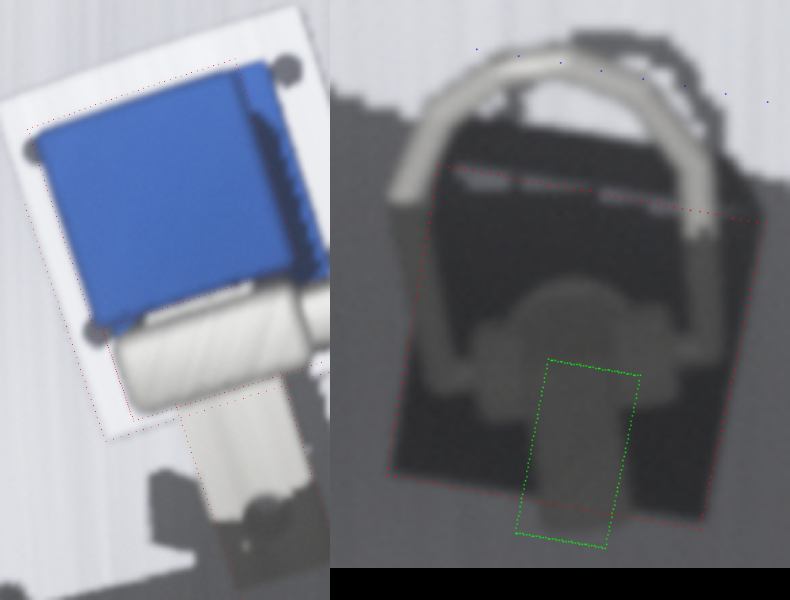

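The overlay fits the fixture to within about 1 px. The holder outline fits too, but the pin is turned relative to the holder: hinge ends at crop (432,388)/(712,358), bow at (560,62). So I fit the pin's own yaw from those points.

```bash
python3 - <<'E'
from fit import *
from scipy.optimize import least_squares
im,m,W=load('w2')
X=np.array([[432,388],[712,358],[560,62],[545,528],[628,520]])/5.41+[285,165]
P=np.array([[0,-20,61],[0,20,61],[-48,0,89],[12,-6,102],[12,6,102]])/1000
f=lambda p:(wproj(m,W,place(P,p))-X).ravel()
r=least_squares(f,[.537,-.152,-1.45]);print(r.x,r.fun.reshape(-1,2).round(1))
ph=np.load('ph.npy')
g=lambda q:(wproj(m,W,place(P,[ph[0],ph[1],q[0]]))-X).ravel()
print(least_squares(g,[-1.45]).x)
# mask-based check top cam
s=ctrl.state();print(s['position'])
A=R.from_rotvec(s['eef_rot']).as_matrix()
p=r.x;tcp=np.array([p[0],p[1],.052+.041-.011]);print('delta tool cm',A.T@(np.array([p[0],p[1],.082])-s['position'])*100,'xaxis yaw',np.arctan2(A[1,0],A[0,0]))
print('topcam pin check',proj('top',place(P,p)).round(0))
E
```

```text
[ 0.58407768 -0.15153477 -1.48355068] [[-2.3 -2.9]
 [-5.8 -1.6]
 [ 1.1  1.3]
 [ 2.5  1.5]
 [ 3.5  1.4]]
[-1.82045157]
[ 0.53369082 -0.14364431  0.21423137]
delta tool cm [-0.7750764   5.04593325 13.22119956] xaxis yaw 1.566672971455989
topcam pin check [[355. 193.]
 [353. 173.]
 [330. 181.]
 [363. 181.]
 [362. 175.]]
```

```bash
python3 - <<'E'
from fit import *
from scipy.optimize import least_squares
im,m,W=load('w2')
X=(np.array([[432,388],[712,358],[560,62],[545,528],[628,520]])-[330,0])/5.41+[285,165]
P=np.array([[0,-20,61],[0,20,61],[-48,0,89],[12,-6,102],[12,6,102]])/1000
f=lambda p:(wproj(m,W,place(P,p))-X).ravel()
r=least_squares(f,[.537,-.152,-1.45]);print(r.x,r.fun.reshape(-1,2).round(1))
ph=np.load('ph.npy')
g=lambda q:(wproj(m,W,place(P,[ph[0],ph[1],q[0]]))-X).ravel()
print(least_squares(g,[-1.45]).x)
np.save('pp.npy',r.x)
s=ctrl.state()
A=R.from_rotvec(s['eef_rot']).as_matrix()
p=r.x;print('delta tool cm',A.T@(np.array([p[0],p[1],.082])-s['position'])*100,'xaxis yaw',np.arctan2(A[1,0],A[0,0]))
print('topcam pin check',proj('top',place(P,p)).round(0))
E
```

```text
[ 0.5381415  -0.15129703 -1.50967616] [[ 1.9 -3.5]
 [-0.4 -1.1]
 [-0.9  0.6]
 [-0.9  1.6]
 [ 0.6  2. ]]
[-1.51527323]
delta tool cm [-0.77024317  0.45225636 13.22260442] xaxis yaw 1.566672971455989
topcam pin check [[354. 216.]
 [353. 196.]
 [330. 204.]
 [362. 205.]
 [362. 199.]]
```

In the tool's units: 13 cm / 60 = 0.2167, 12.5 cm / 60 = 0.2083, -0.06 rad / 1.5708 = -0.0382.

Request:
{"op": "jog_arm", "data": {"plan": [[[-0.0133,0.0067,0.0833],-0.0382,8.5],[[-0.0133,0.0067,0.1667],-0.0382,8.5],[[-0.0133,0.0067,0.2083],-0.0382,8.5],[[-0.0133,0.0067,0.2167],-0.0382,8.5],[[-0.0133,0.0067,0.2167],-0.0382,6],[[-0.0133,0.0067,0.2167],-0.0382,4],[[-0.0133,0.0067,0.2167],-0.0382,2],[[-0.0133,0.0067,0.2167],-0.0382,1],[[-0.0133,0.0067,0.2167],-0.0382,0.8],[[-0.0133,0.0067,0.2167],-0.0382,0.8]], "force": 45}}

```text
clock: 4.42
position: [0.5381, -0.1523, 0.0849]
eef_rot: [2.158, 2.282, 0.001]
force: [0.0, 0.4, 4.8]
grip_width: 0.132
finger_force: 47.2
```

```bash
python3 - <<'E'
from h import *
print(ctrl.state())
shot('wrist','w3.png')
E
```

```text
{'clock': 4.425, 'joints': array([-2.75750800e-01,  2.32475181e-01, -2.52721425e-01,  1.08463030e+00,
       -2.08754078e-05,  1.23923130e+00]), 'joint_vel': array([ 4.95377269e-04, -1.66167609e-05,  1.65119664e-03, -6.49208383e-04,
       -8.90469968e-04,  8.54870648e-04]), 'joint_torque': array([ 1.61289442e-01, -4.60542798e+01,  3.17882538e+01, -2.75841951e-01,
        4.87628044e-02,  6.26658530e-04]), 'position': array([ 0.53810023, -0.15226673,  0.08489217]), 'eef_rot': array([2.15799355e+00, 2.28193119e+00, 6.76282491e-04]), 'force': array([0.01160393, 0.36953338, 4.779699  ]), 'wrist_torque': array([-0.00535657,  0.08644512, -0.00018904]), 'finger_force': 47.16636300086975, 'grip_width': 0.1324711755337099}
```

```bash
python3 - <<'E'
from fit import *
im,m,W=load('w1');pf=np.load('pf.npy');g=cv2.GaussianBlur(cv2.cvtColor(im,cv2.COLOR_BGR2GRAY),(0,0),.6).astype(np.float32)
c,s=np.cos(pf[2]),np.sin(pf[2])
h=watz(m,W,(324.3,230.7),.098)-[*pf[:2],0];print('hole in fix frame mm',1e3*(c*h[0]+s*h[1]),1e3*(-s*h[0]+c*h[1]))
for x in(-32,-28,-24,-20,-16,-12,-8,-4,0,4,8,12):
    y=np.arange(-20,20.1,.5);q=wproj(m,W,place(np.c_[np.full_like(y,x),y,np.full_like(y,98)]/1000,pf)).astype(np.float32)
    v=cv2.remap(g,q[:,:1],q[:,1:],cv2.INTER_LINEAR).ravel()
    d=np.abs(np.gradient(v));L=(y<-8);Rr=(y>8)
    print(x,y[L][d[L].argmax()],d[L].max().round(1),y[Rr][d[Rr].argmax()],d[Rr].max().round(1), v[::8].astype(int))
x=np.arange(-10,30,.5)
for yy in(-9,9):
    q=wproj(m,W,place(np.c_[x,np.full_like(x,yy),np.full_like(x,98)]/1000,pf)).astype(np.float32);v=cv2.remap(g,q[:,:1],q[:,1:],cv2.INTER_LINEAR).ravel();print(yy,list(zip(x[::2],v[::2].astype(int))))
E
```

```text
hole in fix frame mm -4.574360667494899 0.24964577502658344
-32 -17.5 1.1 12.5 21.1 [217 217 214 211 205 213 216 212 181  99 115]
-28 -14.0 1.4 12.5 21.0 [223 219 212 208 203 211 214 209 180  98 110]
-24 -13.5 2.3 12.5 20.9 [212 218 210 206 201 209 212 207 179  98 128]
-20 -16.5 13.4 12.5 20.3 [103 178 205 204 199 207 209 205 175  97 108]
-16 -13.5 18.5 12.5 16.3 [100 100 197 201 196 204 207 203 176  97  97]
-12 -13.5 18.9 12.5 19.3 [ 99  98 195 199 193 199 204 201 168  94  96]
-8 -13.5 15.9 11.0 6.8 [ 98  96 184 194 124 106 155 125  91  94  94]
-4 -13.5 2.3 14.0 2.7 [96 94 85 91 75 78 76 82 80 94 92]
0 -20.0 14.2 13.5 3.7 [122  94  83  91  76  74  78  81  78  93  91]
4 -13.0 2.1 13.5 2.8 [92 93 82 84 77 80 81 80 78 92 91]
8 -13.0 2.7 13.5 2.6 [92 93 80 78 77 79 79 79 79 90 91]
12 -14.0 1.2 12.5 1.2 [92 92 84 83 82 83 83 82 85 89 89]
-9 [(np.float64(-10.0), np.int64(199)), (np.float64(-9.0), np.int64(199)), (np.float64(-8.0), np.int64(195)), (np.float64(-7.0), np.int64(181)), (np.float64(-6.0), np.int64(150)), (np.float64(-5.0), np.int64(111)), (np.float64(-4.0), np.int64(88)), (np.f
[... 1763 characters left out ...]
9.0), np.int64(78)), (np.float64(10.0), np.int64(78)), (np.float64(11.0), np.int64(79)), (np.float64(12.0), np.int64(82)), (np.float64(13.0), np.int64(86)), (np.float64(14.0), np.int64(88)), (np.float64(15.0), np.int64(89)), (np.float64(16.0), np.int64(90)), (np.float64(17.0), np.int64(90)), (np.float64(18.0), np.int64(90)), (np.float64(19.0), np.int64(90)), (np.float64(20.0), np.int64(91)), (np.float64(21.0), np.int64(90)), (np.float64(22.0), np.int64(91)), (np.float64(23.0), np.int64(90)), (np.float64(24.0), np.int64(91)), (np.float64(25.0), np.int64(90)), (np.float64(26.0), np.int64(90)), (np.float64(27.0), np.int64(90)), (np.float64(28.0), np.int64(90)), (np.float64(29.0), np.int64(90))]
```

In the tool's units: -10.5 cm / 60 = -0.175, -10 cm / 60 = -0.1667.

Request:
{"op": "jog_arm", "data": {"plan": [[[0,0,-0.025],0,0.8],[[0,0,-0.0667],0,0.8],[[0,0,-0.1167],0,0.8],[[0,0,-0.1667],0,0.8],[[0,0,-0.175],0,0.8],[[0,0,-0.175],0,0.8]]}}

```text
clock: 5.22
position: [0.5377, -0.152, 0.1889]
eef_rot: [-2.158, -2.283, 0.0]
force: [0.0, 0.3, -1.6]
grip_width: 0.129
finger_force: 46.4
```

In the tool's units: 33.3 cm / 60 = 0.555, 30 cm / 60 = 0.5, -0.245 rad / 1.5708 = -0.156.

Request:
{"op": "jog_arm", "data": {"plan": [[[0.0833,-0.005,0],-0.0255,0.8],[[0.1667,-0.01,0],-0.0509,0.8],[[0.25,-0.015,0],-0.0764,0.8],[[0.3333,-0.02,0],-0.1019,0.8],[[0.4167,-0.025,0],-0.1273,0.8],[[0.5,-0.0283,0],-0.1528,0.8],[[0.555,-0.0317,0],-0.156,0.8],[[0.555,-0.0317,0],-0.156,0.8],[[0.555,-0.0317,0.0133],-0.156,0.8],[[0.555,-0.0317,0.02],-0.156,0.8],[[0.555,-0.0317,0.02],-0.156,0.8],[[0.555,-0.0317,0.02],-0.156,0.8]]}}

```text
clock: 6.72
position: [0.5003, 0.1788, 0.1773]
eef_rot: [1.865, 2.528, 0.0]
force: [-0.1, -0.1, -1.3]
grip_width: 0.129
finger_force: 46.3
```

```bash
python3 - <<'E'
from fit import *
s=ctrl.state();print(s['position'],s['eef_rot'],s['force'],s['wrist_torque'],s['clock'])
im=shot('wrist','w4.png');sc=shot('scene')[:,:,::-1]
w=im[:,:,::-1][130:330,240:440]
cv2.imwrite('pics/c4.png',np.hstack([cv2.resize(w,(400,400),interpolation=cv2.INTER_CUBIC),cv2.resize(sc[180:330,400:550],(400,400),interpolation=cv2.INTER_CUBIC)]))
E
```

```text
[0.50034501 0.1787713  0.17734928] [1.86451889e+00 2.52839326e+00 2.50310815e-05] [-0.08421497 -0.11921047 -1.28052322] [-0.00433562 -0.01247458 -0.01436314] 6.725
```

View pics/c4.png

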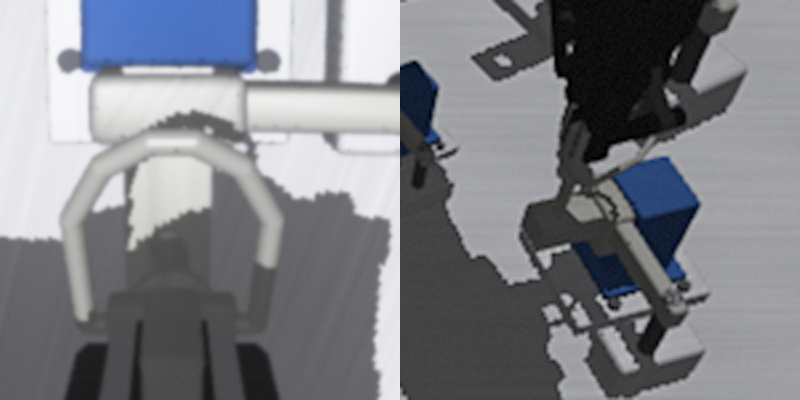

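The wrist view shows the pin lined up with the shaft axis (both at crop column ~170) and the ring leaning towards the hub. Now I feel gently for contact.

In the tool's units: 0.5 cm / 60 = 0.0083, 0.45 cm / 60 = 0.0075.

Request:
{"op": "jog_arm", "data": {"plan": [[[0,0,0.0033],0,0.8],[[0,0,0.005],0,0.8],[[0,0,0.0058],0,0.8],[[0,0,0.0067],0,0.8],[[0,0,0.0075],0,0.8],[[0,0,0.0083],0,0.8],[[0,0,0.0083],0,0.8]]}}

```text
clock: 7.7
position: [0.5003, 0.1794, 0.1727]
eef_rot: [1.863, 2.529, 0.001]
force: [-1.2, -0.2, 1.6]
grip_width: 0.128
finger_force: 46.8
```

```bash
cat > st.py <<'E'
from h import *
s=ctrl.state();A=R.from_rotvec(s['eef_rot']).as_matrix()
print('pos',(s['position']*1e3).round(2),'F tool',(A.T@s['force']).round(2),'M tool',(A.T@s['wrist_torque']).round(3),'t',s['clock'],'w',round(s['grip_width']*85.4,1),'yaw',round(np.arctan2(A[1,0],A[0,0]),3))
E
python3 st.py
```

```text
pos [500.28 179.42 172.66] F tool [ 0.12 -1.2  -1.63] M tool [ 0.202 -0.029 -0.007] t 7.7 w 11.0 yaw 1.872
```

In the tool's units: -0.06 cm / 60 = -0.001, 0.04 cm / 60 = 0.0007.

Request:
{"op": "jog_arm", "data": {"plan": [[[0,-0.0005,0],0,0.8],[[0,-0.001,0],0,0.8],[[0,-0.001,0.0003],0,0.8],[[0,-0.001,0.0007],0,0.8],[[0,-0.001,0.0007],0,0.8]]}}

```text
clock: 8.32
position: [0.4993, 0.1789, 0.1715]
eef_rot: [-1.863, -2.529, 0.002]
force: [0.0, -0.8, -0.4]
grip_width: 0.125
finger_force: 46.4
```

```bash
python3 st.py
```

```text
pos [499.34 178.85 171.49] F tool [-0.75 -0.18  0.43] M tool [-0.013 -0.183 -0.011] t 8.325 w 10.7 yaw 1.872
```

In the tool's units: 0.1 cm / 60 = 0.0017, 0.06 cm / 60 = 0.001.

Request:
{"op": "jog_arm", "data": {"plan": [[[-0.0005,0,0],0,0.8],[[-0.0008,0,0.0005],0,0.8],[[-0.0008,0,0.001],0,0.8],[[-0.0008,0,0.0017],0,0.8],[[-0.0008,0,0.0017],0,0.8]]}}

```text
clock: 8.95
position: [0.4997, 0.1787, 0.1708]
eef_rot: [-1.863, -2.529, 0.0]
force: [-1.0, -0.0, -1.2]
grip_width: 0.133
finger_force: 46.3
```

```bash
python3 st.py
```

```text
pos [499.68 178.67 170.81] F tool [ 0.26 -0.98  1.25] M tool [ 0.073 -0.11  -0.018] t 8.95 w 11.3 yaw 1.872
```

In the tool's units: 0.3 cm / 60 = 0.005, -0.03 cm / 60 = -0.0005.

Request:
{"op": "jog_arm", "data": {"plan": [[[0,-0.0005,0.0008],0,0.8],[[0,-0.0005,0.0017],0,0.8],[[0,-0.0005,0.0025],0,0.8],[[0,-0.0005,0.0033],0,0.8],[[0,-0.0005,0.0042],0,0.8],[[0,-0.0005,0.005],0,0.8],[[0,-0.0005,0.005],0,0.8]]}}

```text
clock: 9.82
position: [0.4995, 0.1786, 0.1678]
eef_rot: [-1.863, -2.529, 0.0]
force: [-0.3, -0.9, -1.9]
grip_width: 0.134
finger_force: 46.3
```

```bash
python3 st.py
```

```text
pos [499.47 178.61 167.82] F tool [-0.73 -0.57  1.9 ] M tool [ 0.027 -0.111  0.039] t 9.825 w 11.4 yaw 1.872
```

In the tool's units: 1.3 cm / 60 = 0.0217, -0.02 cm / 60 = -0.0003.

Request:
{"op": "jog_arm", "data": {"plan": [[[-0.0003,-0.0003,0.0017],0,0.8],[[-0.0003,-0.0003,0.0042],0,0.8],[[-0.0003,-0.0003,0.0067],0,0.8],[[-0.0003,-0.0003,0.0092],0,0.8],[[-0.0003,-0.0003,0.0117],0,0.8],[[-0.0003,-0.0003,0.0142],0,0.8],[[-0.0003,-0.0003,0.0167],0,0.8],[[-0.0003,-0.0003,0.0192],0,0.8],[[-0.0003,-0.0003,0.0217],0,0.8],[[-0.0003,-0.0003,0.0217],0,0.8]]}}

```text
clock: 11.08
position: [0.4993, 0.1783, 0.1547]
eef_rot: [-1.863, -2.529, 0.0]
force: [-0.6, -0.0, -1.0]
grip_width: 0.128
finger_force: 46.3
```

```bash
python3 st.py
```

```text
pos [499.27 178.32 154.73] F tool [ 0.12 -0.55  1.  ] M tool [-0.008  0.011  0.003] t 11.075 w 10.9 yaw 1.872
```

In the tool's units: 2.1 cm / 60 = 0.035, 2 cm / 60 = 0.0333.

Request:
{"op": "jog_arm", "data": {"plan": [[[0,-0.0002,0.0033],0,0.8],[[0,-0.0002,0.0067],0,0.8],[[0,-0.0002,0.01],0,0.8],[[0,-0.0002,0.0133],0,0.8],[[0,-0.0002,0.0167],0,0.8],[[0,-0.0002,0.02],0,0.8],[[0,-0.0002,0.0233],0,0.8],[[0,-0.0002,0.0267],0,0.8],[[0,-0.0002,0.03],0,0.8],[[0,-0.0002,0.0333],0,0.8],[[0,-0.0002,0.035],0,0.8],[[0,-0.0002,0.035],0,0.8]]}}

```text
clock: 12.58
position: [0.4992, 0.1783, 0.1338]
eef_rot: [-1.863, -2.529, 0.0]
force: [-0.3, -0.5, -1.4]
grip_width: 0.129
finger_force: 46.3
```

```bash
python3 st.py
```

```text
pos [499.21 178.3  133.8 ] F tool [-0.35 -0.39  1.44] M tool [-0.02  -0.018  0.023] t 12.575 w 11.0 yaw 1.872
```

In the tool's units: 0.33 cm / 60 = 0.0055, 0.3 cm / 60 = 0.005.

Request:
{"op": "jog_arm", "data": {"plan": [[[0,0,0.0013],0,0.8],[[0,0,0.0027],0,0.8],[[0,0,0.0037],0,0.8],[[0,0,0.0043],0,0.8],[[0,0,0.005],0,0.8],[[0,0,0.0055],0,0.8],[[0,0,0.0055],0,0.8]]}}

```text
clock: 13.45
position: [0.4993, 0.1783, 0.1309]
eef_rot: [1.863, 2.529, 0.0]
force: [-1.1, -0.8, 2.9]
grip_width: 0.13
finger_force: 46.8
```

```bash
python3 st.py
```

```text
pos [499.29 178.31 130.91] F tool [-0.41 -1.3  -2.94] M tool [ 0.284 -0.018 -0.046] t 13.45 w 11.1 yaw 1.872
```

In the tool's units: -9 cm / 60 = -0.15, -6 cm / 60 = -0.1.

Request:
{"op": "jog_arm", "data": {"plan": [[[0,0.0003,0.0005],0,0.8],[[0,0.0003,0.0008],0,0.8],[[0,0.0003,0.0008],0,0.8],[[0,0.0003,0.0008],0,2],[[0,0.0003,0.0008],0,5],[[0,0.0003,0.0008],0,5],[[0,0.0003,0],0,5],[[0,0.0003,-0.0167],0,5],[[0,0.0003,-0.05],0,5],[[0,0.0003,-0.1],0,5],[[0,0.0003,-0.15],0,5],[[0,0.0003,-0.15],0,5]]}}

```text
clock: 14.95
position: [0.5007, 0.1788, 0.2238]
eef_rot: [1.861, 2.527, 0.007]
force: [0.3, 0.1, 0.2]
grip_width: 0.584
finger_force: 0.0
```

```bash
python3 st.py; python3 - <<'E'
from h import *
s=ctrl.state();im=shot('wrist','w5.png');np.save('w5s.npy',np.r_[s['position'],s['eef_rot']])
m,W=wmodel(s)
cv2.imwrite('pics/c5.png',cv2.resize(im[100:340,200:460,::-1],(650,600),interpolation=cv2.INTER_CUBIC))
# prediction with pin axis at TCP
c=np.array([.4993,.1783]);fx=np.array([np.cos(-1.27),np.sin(-1.27)])
for n,x,z in(('tabtop',0,148),('bow',-48,135),('collar',0,102)):
    print(n,((wproj(m,W,[*(c+fx*x/1e3),z/1e3])-[200,100])*2.5).round())
E
```

```text
pos [500.75 178.84 223.82] F tool [ 0.    0.32 -0.17] M tool [ 0.023 -0.028  0.009] t 14.95 w 49.9 yaw 1.872
tabtop [[304. 390.]]
bow [[303. 184.]]
collar [[304. 336.]]
```

View pics/c5.png

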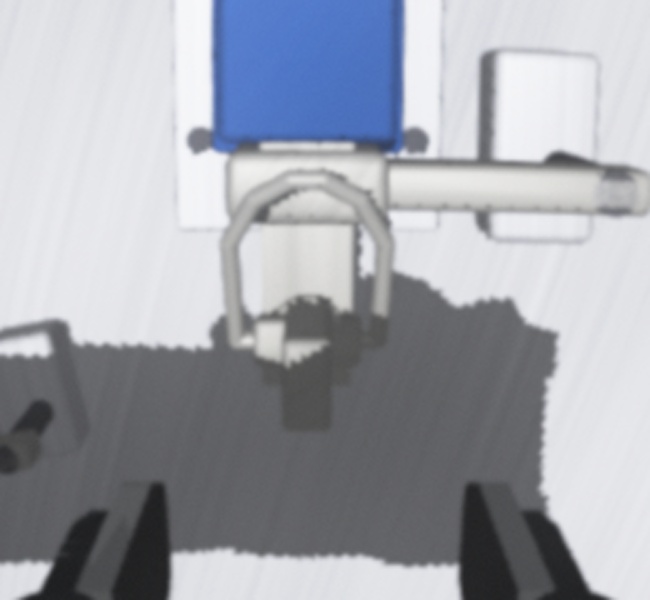

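The view shows the pin standing square in the shaft, with the bow at crop (305,180) as predicted. Next I go behind the bow with the fingers shut.

In the tool's units: 8 cm / 60 = 0.1333, 7 cm / 60 = 0.1167.

Request:
{"op": "jog_arm", "data": {"plan": [[[0.0583,0,0],0,0],[[0.1167,0,0],0,0],[[0.1167,0,0],0,0],[[0.1167,0,0],0,0],[[0.1167,0,0.0667],0,0],[[0.1167,0,0.1333],0,0],[[0.1167,0,0.1333],0,0],[[0.1167,0,0.1333],0,0]]}}

```text
clock: 16.0
position: [0.4793, 0.2449, 0.1419]
eef_rot: [1.864, 2.528, 0.001]
force: [-0.4, -0.2, -0.2]
grip_width: 0.003
finger_force: 0.0
```

```bash
cat >> st.py <<'E'
d=s['position'][:2]-[.4993,.1783];print('u',1e3*(d@[np.cos(-1.27),np.sin(-1.27)]),'v',1e3*(d@[.9551,.2963]))
E
python3 st.py
```

```text
pos [479.35 244.9  141.92] F tool [-0.05 -0.46  0.2 ] M tool [-0.023  0.025  0.026] t 16.0 w 0.2 yaw 1.871
u -69.52487065492409 v 0.6760166366384136
```

In the tool's units: -2.8 cm / 60 = -0.0467, -1.3 cm / 60 = -0.0217.

Request:
{"op": "jog_arm", "data": {"plan": [[[0,-0.0008,0.0083],0,0],[[0,-0.0008,0.015],0,0],[[0,-0.0008,0.015],0,0],[[-0.0067,-0.0008,0.015],0,0],[[-0.0125,-0.0008,0.015],0,0],[[-0.0167,-0.0008,0.0083],0,0],[[-0.0217,-0.0008,0.0017],0,0],[[-0.0275,-0.0008,-0.005],0,0],[[-0.0333,-0.0008,-0.0108],0,0],[[-0.04,-0.0008,-0.0158],0,0],[[-0.0467,-0.0008,-0.0208],0,0],[[-0.0467,-0.0008,-0.0208],0,0]]}}

```text
clock: 17.5
position: [0.4868, 0.2181, 0.1534]
eef_rot: [1.864, 2.529, 0.001]
force: [0.1, 0.1, -0.7]
grip_width: 0.0
finger_force: 0.1
```

```bash
python3 st.py; python3 - <<'E'
from h import *
s=ctrl.state();im=shot('wrist')[:,:,::-1];sc=shot('scene')[:,:,::-1]
w=im[130:430,180:480]
cv2.imwrite('pics/c6.png',np.hstack([cv2.resize(w,(400,400),interpolation=cv2.INTER_CUBIC),cv2.resize(sc[200:320,420:540],(400,400),interpolation=cv2.INTER_CUBIC)]))
E
```

```text
pos [486.76 218.08 153.36] F tool [0.04 0.07 0.7 ] M tool [0.047 0.021 0.036] t 17.5 w 0.0 yaw 1.871
u -41.70518432537713 v -0.18707775501656046
```

View pics/c6.png

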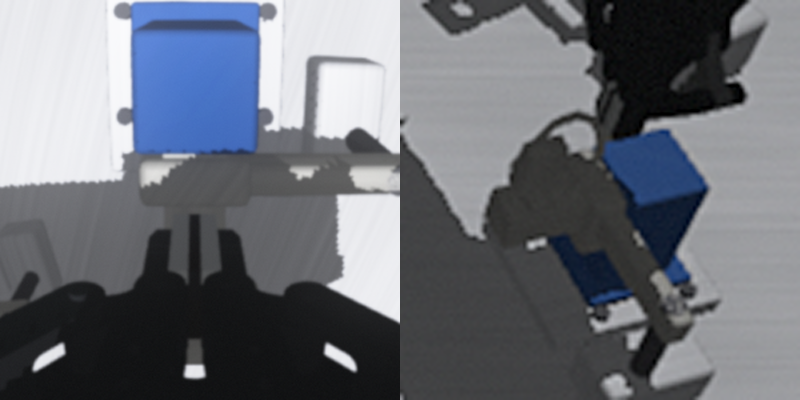

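The scene crop shows the ring raised in front of the fingertips, its bow at about (570,125). I carry on over the top.

In the tool's units: -4.8 cm / 60 = -0.08, -3.8 cm / 60 = -0.0633.

Request:
{"op": "jog_arm", "data": {"plan": [[[-0.0075,0,-0.0058],0,0],[[-0.015,0,-0.0103],0,0],[[-0.0233,0,-0.013],0,0],[[-0.0308,0,-0.0147],0,0],[[-0.0383,0,-0.0158],0,0],[[-0.0467,0,-0.0158],0,0],[[-0.055,0,-0.0158],0,0],[[-0.0633,0,-0.0158],0,0],[[-0.0717,0,-0.0158],0,0],[[-0.08,0,-0.0158],0,0],[[-0.08,0,-0.0158],0,0],[[-0.08,0,-0.0158],0,0]]}}

```text
clock: 19.1
position: [0.5007, 0.1725, 0.1626]
eef_rot: [-1.863, -2.529, -0.0]
force: [0.4, -0.3, -1.0]
grip_width: -0.003
finger_force: 0.0
```

```bash
python3 st.py
```

```text
pos [500.73 172.53 162.57] F tool [-0.39  0.31  1.  ] M tool [-0.005 -0.02   0.048] t 19.1 w -0.2 yaw 1.872
u 5.930897436550937 v -0.3393378701563863
```

In the tool's units: 15 cm / 60 = 0.25, -12 cm / 60 = -0.2.

Request:
{"op": "jog_arm", "data": {"plan": [[[0,0,-0.05],0,0],[[0,0,-0.1167],0,0],[[0.0833,0,-0.1667],0,0],[[0.1667,0,-0.2],0,0],[[0.25,0,-0.2],0,0],[[0.25,0,-0.2],0,0],[[0.25,0,-0.2],0,0]]}}

```text
clock: 19.98
position: [0.4561, 0.3159, 0.2824]
eef_rot: [1.862, 2.53, -0.001]
force: [0.2, -0.5, -0.3]
grip_width: 0.002
finger_force: 0.0
```

```bash
python3 st.py; python3 - <<'E'
from h import *
sc=shot('scene')[:,:,::-1];t=shot('top')[:,:,::-1]
cv2.imwrite('pics/c7.png',np.hstack([cv2.resize(t[170:260,120:210],(400,400),interpolation=cv2.INTER_CUBIC),cv2.resize(sc[220:320,420:520],(400,400),interpolation=cv2.INTER_CUBIC)]))
E
```

```text
pos [456.06 315.85 282.4 ] F tool [-0.54  0.09  0.31] M tool [ 0.005 -0.046  0.037] t 19.975 w 0.2 yaw 1.873
u -144.1886703568857 v -0.5423164858414375
```

View pics/c7.png

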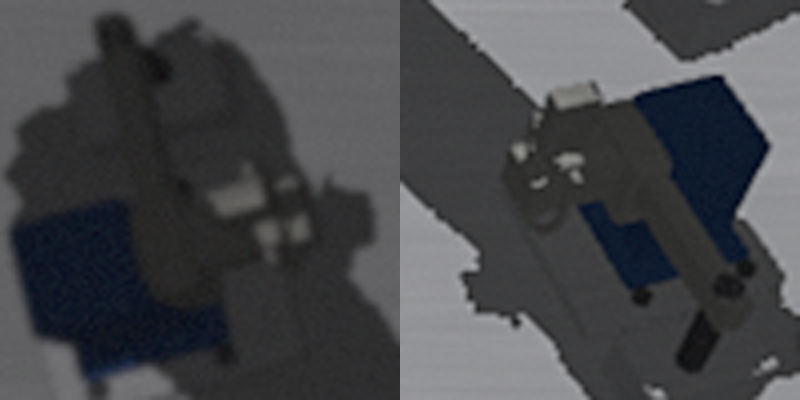

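The ring now hangs below the free end, its loop at scene crop (545,215). I do one numeric check that the loop really hangs there, projecting the model against the network mask with the arm out of the light.

Request:
{"op": "jog_arm", "data": {"plan": [[[0.1,-0.3333,-0.0833],0,0],[[0.1,-0.3333,-0.0833],0,0],[[0.1,-0.3333,-0.0833],0,0],[[0.1,-0.3333,-0.0833],0,0],[[0.1,-0.3333,-0.0833],0,0],[[0.1,-0.3333,-0.0833],0,0]]}}

```text
clock: 20.82
position: [0.2483, 0.3134, 0.3324]
eef_rot: [1.865, 2.528, 0.0]
force: [-0.0, 0.8, -1.6]
grip_width: 0.004
finger_force: 0.0
```

```bash
python3 st.py; python3 - <<'E'
from fit import *
p=[.4993,.1783,-1.27]
def arc(a,y): return [-56*np.cos(a)/1e3,y,.107+56*np.sin(a)/1e3]
sc=shot('scene','s8.png')
print('tabtop',proj('scene',place(np.array([[0,0,.148]]),p)).round(1))
for n,a in(('start',30),('upright',90),('levelfwd',180),('hang',270)):
    P=np.array([arc(np.radians(a),y) for y in(-.01,0,.01)]);q=proj('scene',place(P,p));print(n,q.round(0).tolist())
for t in('linchpin','ring','ring_bow'):
    for r in spotter.masks_of('scene',t)[:3]:
        ys,xs=np.nonzero(r['mask']);print(t,round(r['confidence'],2),np.round(r['at']),xs.min(),xs.max(),ys.min(),ys.max(),len(xs))
g=cv2.cvtColor(sc,cv2.COLOR_RGB2GRAY);print(g[258:296,446:476:1][:, ::2])
E
```

```text
pos [248.28 313.44 332.42] F tool [0.81 0.22 1.61] M tool [0.012 0.024 0.037] t 20.825 w 0.3 yaw 1.871
u -203.4455393626554 v -199.7084146983516
tabtop [[464.6 243.3]]
start [[483.0, 238.0], [486.0, 242.0], [489.0, 246.0]]
upright [[464.0, 234.0], [467.0, 238.0], [469.0, 242.0]]
levelfwd [[431.0, 260.0], [433.0, 264.0], [435.0, 268.0]]
hang [[451.0, 270.0], [453.0, 274.0], [456.0, 278.0]]
linchpin 0.72 [459. 254.] 452 469 241 277 345
linchpin 0.29 [195. 332.] 183 203 315 347 580
ring 0.64 [484. 282.] 444 515 239 327 3982
ring 0.51 [464. 270.] 453 464 263 278 55
ring_bow 0.39 [462. 270.] 453 464 264 278 67
[[133  78 134  38  46  47  47  72  96  92 129 127 126 129 104]
 [120  51 116  41  52  43  65 119 134 126 127 127 125 127 117]
 [108  37  68  45  52  48  67 122 127 115 114 126 125 127 132]
 [ 79  44  46  51  48  52  41  91  96  72 110 129 130 110 106]
 [ 42  44  43  50  49  49  44  71  64  78 128 111 106  70  48]
 [ 35  47  46  52  47  48  48  44  77 120 107  70  48  45  47]
 [ 35  46  44  44  44  80  48  49  63 122  47  43  47  47  48]
 [ 55  45  44  59 100  97  47  50  44  91  45 
[... 1207 characters left out ...]
6  23]
 [130  46  49  58  61  57  63  61  61  62  62  63  66  43  22]
 [ 49  57  59  61  62  57  61  64  61  63  62  60  63  62  18]
 [ 59  60  61  61  59  57  61  62  60  62  62  63  63  66  22]
 [ 61  61  60  61  61  57  58  60  60  62  62  61  62  62  40]
 [ 60  61  60  60  62  57  57  56  55  59  63  63  59  60  45]
 [ 59  61  59  59  62  59  54  98 121  49  60  59  60  58  94]
 [ 60  60  62  61  60  61  55 114 169  87  54  60  61  56 157]
 [ 61  60  62  61  62  63  55  72 155 142  45  58  60  58 160]
 [ 61  59  59  58  56  52  55  43 146 160 119  54  63  58  99]
 [ 62  59  61  53  46 115  87  47 122 159 170  48  60  59  48]
 [ 62  60  55  87 110 158 140  49  88 161 159  85  56  59  54]]
```

```bash
python3 -c "
from bench import ctrl
print(ctrl.job_done())"
```

```text
the job is handed in; nothing more can be done
None
```

The linchpin sits home in the middle-sized fixture's shaft, its ring hangs down around the shaft, the arm is clear and the job is handed in at about 21 s; I never moved near the gauge block, cap or wrench, but did not re-image them.

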